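Clear the ear defenders and hold the parts case open

ROBOT

A 7-joint arm with a two-finger parallel gripper is mounted at the origin on the work surface. World frame = base frame: x ahead of the robot, y to its left, z up, the work surface at z = 0. Lengths are in mm, angles in rad, forces in N, time in s.
With the tool pointing down it reaches from about 400 to 900 mm from the base axis. Payload 5.5 kg.
Tool frame: the origin (TCP) lies where the fingers leave the gripper's body, on its centre line; the fingertips stand 66 mm ahead of it and the grasp point (between the pads) lies 47 mm ahead of it; z points along the fingers, y is the line along which they close (so a half turn about z gives the same grasp; the last joint's range is limited). The gripper opens to 92 mm and grips with 3 to 60 N. Pads are 19 mm wide; open, the fingers measure 130 mm over their backs; the gripper's body (75 mm by 190 mm) begins 47 mm behind the grasp point.
Start: joints at [1.546, 0.501, -0.427, 1.55, 0.221, 1.138, -0.21], TCP at [184.529, -623.255, 292.229] pointing down, gripper open.
Joint ranges: [-2.88, 2.88], [-0.31, 2.03], [-1.54, 1.56], [0.2, 2.42], [-1.41, 4.55], [0.19, 2.02], [-2.57, 2.57]. Speed limits (rad/s): [2.57, 2.57, 3.14, 3.14, 3.14, 3.14, 3.14].

INTERFACE

Orientations are given as a unit quaternion [w, x, y, z].
In Python, from rig import sensors, optics, job gives the robot as it stands.
- The arm moves only by the tool drive_tool, never from a script. Its argument "moves" is a list of rows, each an object of numbers: "dx", "dy", "dz": the shift along the tool's x, y, z in units of 0.5 m (1.0 is 0.5 m); "ax", "ay", "az": the turn, a rotation vector about the tool's x, y, z in units of 120 degrees (1.0 is 120 degrees). A call has exactly 8 rows; each row is the pose to reach, as a shift and turn from the pose commanded when the call began, along the tool's axes at that moment; what a row does not reach only later rows make up. A row lasts 1/8 s, in which the tool goes at most 62.5 mm and 10.7 degrees, less where a joint would pass 70% of its speed; a pose out of reach is approached as far as the arm can. A call with a number of a shift or a turn outside -1 to 1 is refused whole. A call with a gripper value outside its range is refused whole. "fingers" is the closure, from -1 (fully open) to 1 (shut), set as the call begins (left out, the last holds). The fingers move at their own pace and stop on an object; "newtons" is the grip in N (left out, the last holds). Time passes only in rows, so rows that repeat a pose let the fingers close, or fill a call up. It gives the time, the measured TCP pose, the force, the opening and the grip force at its end, in the units of the state.
- sensors.sense(): the state, without advancing time (a new reading comes with each control period).
- optics.read_camera(name): name is "scene" or "top" or "wrist"; returns a dict with "pixels" (420x560x3 uint8, red, green, blue), "K" (3x3 intrinsics, pixels), "dist_coeffs" ([k1, k2, p1, p2, k3] as OpenCV has them; the pictures are not rectified), "camera_from_world" (4x4, takes a point from world to camera coordinates); the wrist camera has in their place "T_tool_cam" (4x4, takes a point from camera to tool coordinates, whose origin is the TCP and whose axes are the flange's). Camera axes: x right, y up, looking along -z (the intrinsics and any distortion apply to the point x, -y, -z); pixel columns grow to the right and rows downward; lengths in mm; the calibration is good to about 2 mm. A picture is of the moment at which its call begins: read the wrist's pose just before it. There is no depth.
- job.close_job(): hands the job in; it is judged then, once.
The state is a dict: "clock": time; "joint_pos": joint angles; "joint_vel": joint speeds; "joint_torque": joint torques, N m; "eef_pos": TCP position; "eef_rot": TCP orientation; "contact_force": force on the tool from outside, world axes, zero at the start; "wrist_torque": the same for the moment, N m; "opening": finger opening in mm; "grip_force": force on a finger pad.
Only numpy, scipy, OpenCV 4.12 (cv2) and the standard library are available. Lean on these libraries where they do the work, as an engineer would, in place of code of your own. Each camera call takes 0.05 s, during which the arm holds its last target. There are 200 camera calls.

TASK

Someone left the yellow ear defenders on the blue lid of the bearing case: hang them by their headband over the steel rail and let go of them. Then lift the lid by its black handle and hold it with the gripper half way to upright, at 45 degrees, so that a bearing can be taken out; the lid has no stay and falls shut, so finish while still holding it there, motionless. Leave everything else on the bench as it is.

Things in the scene. Friction and masses are not known exactly. Their poses are not given: they have to be found in the camera images.
- muffs: Rigid ear defenders, 0.25 kg, standing on their two yellow cups on the shut lid. Origin: middle of the underside (cups' lower ends); z up, y from cup to cup, x depth. 160 mm wide (y), 60 deep (x), 144 tall. Cups 72 mm tall, clear gap of 68 mm between the black cushions. The headband arches in the y-z plane, open below, right through along x; a half turn makes no difference.
- muffs_crown (a point): Middle of the underside of the grey crown pad at the top of the headband, 124 mm above the cups' lower ends; here the bar bears when hung. Axes as the ear defenders. The flat pad is 34 mm (x) by 60 mm (y) and 20 mm thick (upward from this point): grip it from above across its 34 mm, fingers closing along x, tips not below the pad so that they clear the bar.
- rail: Fixed steel rail: a round horizontal bar 16 mm in diameter along the rail's own y, its axis 155 mm above the bench, on two upright posts 220 mm apart (20 mm thick, round feet 70 mm across). Origin: on the bench below the bar's middle.
- rail_mid (a point): Middle of the bar's axis, 155 mm above the bench. The top of the bar is 8 mm higher.
- case: Fixed dark grey steel case, 240 mm (its x) by 280 (its y), 100 high, with a 6 mm thick hinged blue lid (its top 106 mm above the bench when shut) and steel bearings inside. Origin: centre of its underside. Its front, with the lid's free edge, faces its -x; the hinge runs along its y at the far (+x) top rim.
- lid (a joint): Angle of the lid in rad: 0 shut, growing as the free front edge rises and swings towards the case's +x; 0.785 is 45 degrees; stop at 1.9. The lid weighs about 0.5 kg, its hinge is nearly frictionless, it falls shut from any angle below about 80 degrees.
- lid_handle (a point): Middle of the 11 mm round grip bar of the black handle on the lid. The bar runs along the case's y, 100 mm long with a stem at each end, 35 mm above the lid's top face, 210 mm in front of the hinge. Pinch it from above, fingers closing along the case's x; it turns between the fingers as the lid swings, so the hand may stay pointing down.
- lid_hinge (a point): Middle of the lid's hinge line, on the case's far top rim.
- pump: Bystander: small blue pump body, 90 mm square foot, 90 mm high, origin at the foot.
- hammer: Bystander: hammer lying on the bench, origin under the middle.
- wrench: Bystander: wrench lying on the bench, origin under the middle.
- screwdriver: Bystander: screwdriver lying on the bench, origin under the middle.
- bushing: Bystander: steel bushing, 44 mm across, 35 mm high, standing; origin at its foot.
- spraycan: Bystander: red can, 56 mm across, 160 mm high, standing; origin at its foot.
- brushmug: Bystander: steel cup, 72 mm across, 90 mm high, standing; origin at its foot.
Mind the look-alikes: they are no part of the job. Of the things that look like the muffs, the middle-sized one is meant.

How it is judged:
By the outcome, as a careful person would: the job done as asked, in the order asked, and still so for the second after the job is handed in, while the arm keeps its last pose, push and grip.
It also fails if it takes over 58 s, if anything falls off the work surface, if the arm or the gripper's body presses on something with over 40 N, if the wrist force passes 120 N, or if a joint passes its speed limit or range.

## Working session

There is one attempt and no reset: what is moved stays moved. The work goes in short steps, Python scripts to look and compute and a tool call to move; the robot and the scene stay as the last step left them, time stands still between calls to the robot, and variables do not carry over. Pictures are saved under pics/ and viewed, at most 10 in all, crops included, and the job is handed in when it is done.

Besides the shell and the picture viewer there is one more tool, called after ">>>" in YAML: its name, and indented under it one key for each argument. drive_tool: Moves the arm, as the interface text tells. Shifts and turns lie within -1 to 1; 1 stands for 0.5 m of shift or 120 degrees of turn. Its arguments: {"type":"object","properties":{"moves":{"type":"array"},"fingers":{"type":"number"},"newtons":{"type":"number"}},"required":["moves"]}

```bash
ls; mkdir -p pics
python3 - <<'E'
from rig import sensors, optics
import cv2,numpy as np
s=sensors.sense();print({k:np.round(s[k],3).tolist() for k in s})
for n in("scene","top"):
    c=optics.read_camera(n);cv2.imwrite(f"pics/{n}0.png",c["pixels"][:,:,::-1]);print(n,np.round(c["K"],1).tolist(),c["dist_coeffs"],np.round(c["camera_from_world"],3).tolist())
E
```

```text
pics
{'clock': 0.0, 'joint_pos': [1.546, 0.502, -0.427, 1.551, 0.221, 1.138, -0.21], 'joint_vel': [-0.001, 0.001, 0.002, -0.001, 0.001, -0.002, -0.002], 'joint_torque': [0.001, -56.66, -5.816, -27.911, -0.069, 0.031, 0.0], 'eef_pos': [184.323, -622.714, 291.17], 'eef_rot': [-0.001, 0.99, 0.143, -0.0], 'contact_force': [0.005, -0.008, 0.507], 'wrist_torque': [-0.046, -0.014, 0.006], 'grip_force': 0.0, 'opening': 91.589}
scene [[392.0, 0.0, 274.9], [0.0, 392.0, 204.1], [0.0, 0.0, 1.0]] [-0.02518855  0.          0.          0.          0.        ] [[-0.218, 0.976, -0.024, 126.306], [-0.538, -0.1, 0.837, 150.655], [0.814, 0.195, 0.547, -1666.081], [0.0, 0.0, 0.0, 1.0]]
top [[511.6, 0.0, 282.9], [0.0, 511.6, 216.5], [0.0, 0.0, 1.0]] [-0.15140581  0.          0.          0.          0.        ] [[-0.009, -1.0, 0.004, -12.076], [0.993, -0.008, 0.116, -553.512], [-0.116, 0.005, 0.993, -1611.758], [0.0, 0.0, 0.0, 1.0]]
```

View pics/scene0.png

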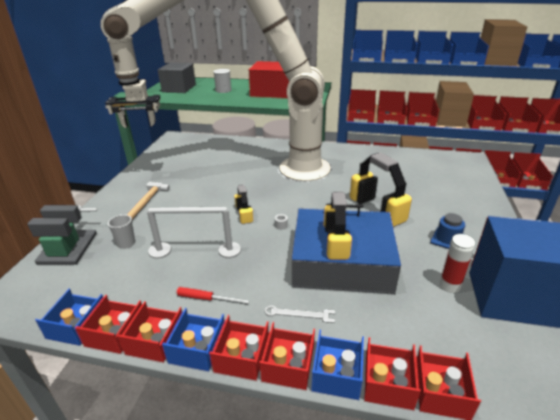

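View pics/top0.png

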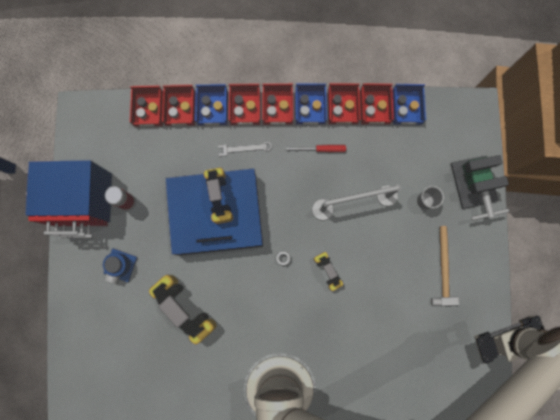

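The three look-alikes in the top picture are large at (181,310), small at (328,272) and middle-sized at (217,195). The middle one stands on the lid and fits the description. The handle is at (215,240), and the rail runs from (322,209) to (388,197).

```bash
cat > h.py <<'E'
import numpy as np,cv2
from rig import sensors,optics
def ray(c,uv):
    p=cv2.undistortPoints(np.array([[uv]],float),np.array(c["K"]),np.array(c["dist_coeffs"]))[0,0]
    M=np.array(c["camera_from_world"]);R,t=M[:3,:3],M[:3,3]
    return -R.T@t, R.T@np.array([p[0],-p[1],-1])
def onz(c,uv,z):
    o,d=ray(c,uv);return o+d*(z-o[2])/d[2]
def proj(c,P):
    M=np.array(c["camera_from_world"]);q=M[:3,:3]@np.array(P,float)+M[:3,3];q=q*[1,-1,-1]
    return cv2.projectPoints(q.reshape(1,1,3),np.zeros(3),np.zeros(3),np.array(c["K"]),np.array(c["dist_coeffs"]))[0][0,0]
def tri(c1,u1,c2,u2):
    o1,d1=ray(c1,u1);o2,d2=ray(c2,u2)
    s=np.linalg.lstsq(np.stack([d1,-d2],1),o2-o1,rcond=None)[0]
    a,b=o1+s[0]*d1,o2+s[1]*d2;return (a+b)/2,np.linalg.norm(a-b)
E
python3 - <<'E'
from h import *
t=optics.read_camera("top");s=optics.read_camera("scene")
a=cv2.resize(t["pixels"][135:265,150:285],None,fx=4,fy=4,interpolation=cv2.INTER_CUBIC)
b=cv2.resize(s["pixels"][150:300,280:415],None,fx=2,fy=2,interpolation=cv2.INTER_CUBIC)
im=np.zeros((520,540+0,3),np.uint8);im[:]=a
im2=np.zeros((520,260*1+10,3),np.uint8);im2[:300,:270]=b[:300,:270]
cv2.imwrite("pics/crop.png",np.hstack([im,im2[:,:260]])[:,:,::-1])
for n,c in(("top",t),("scene",s)):
    h=cv2.cvtColor(c["pixels"],cv2.COLOR_RGB2HSV)
    for name,lo,hi in(("yel",(20,140,90),(32,255,255)),("blue",(105,130,40),(125,255,255))):
        m=cv2.inRange(h,lo,hi);k,l,st,ce=cv2.connectedComponentsWithStats(m)
        for i in range(1,k):
            if st[i,4]>25 and (st[i,1]>130 and st[i,1]<300):
                r=cv2.minAreaRect(np.argwhere(l==i)[:,::-1].astype(np.float32));print(n,name,st[i].tolist(),ce[i].round(1),np.round(cv2.boxPoints(r)).tolist() if name=="blue" else "")
for uv in((217,195),(215,240)):print(onz(t,uv,250 if uv[1]<200 else 141).round())
for uv in((322,209),(388,197)):print(onz(t,uv,0).round())
E
```

```text
top yel [213, 212, 18, 10, 59] [223.1 217.2] 
top yel [164, 276, 8, 11, 41] [168.5 280.3] 
top blue [27, 162, 63, 53, 3147] [ 58.5 187.8] [[27.0, 162.0], [89.0, 162.0], [89.0, 214.0], [27.0, 214.0]]
top blue [168, 170, 93, 83, 5001] [211.5 213.5] [[165.0, 179.0], [253.0, 170.0], [261.0, 244.0], [173.0, 253.0]]
top blue [221, 192, 7, 13, 42] [223.8 198.9] [[221.0, 204.0], [223.0, 192.0], [228.0, 193.0], [226.0, 205.0]]
top blue [112, 251, 12, 11, 27] [116.6 254.4] [[112.0, 254.0], [114.0, 250.0], [126.0, 257.0], [123.0, 261.0]]
scene yel [351, 173, 21, 27, 203] [357.4 184.1] 
scene yel [386, 195, 25, 30, 461] [398.3 208.6] 
scene yel [326, 205, 9, 7, 46] [329.3 208.5] 
scene yel [239, 208, 13, 15, 148] [245.4 214.9] 
scene yel [328, 233, 23, 26, 461] [338.1 246.6] 
scene blue [471, 167, 89, 160, 8985] [520.7 264.9] [[471.0, 167.0], [559.0, 167.0], [559.0, 326.0], [471.0, 326.0]]
scene blue [293, 210, 107, 56, 3849] [347.9 237.9] [[293.0, 260.0], [296.0, 206.0], [402.0, 212.0], [399.0, 265.0]]
scene blue [432, 218, 32, 30, 437] [445.4 233.3] [[431.0, 242.0], [443.0, 214.0], [464.0, 224.0], [452.0, 251.0]]
scene blue [37, 290, 65, 55, 1368] [ 64.6 318.1] [[32.0, 331.0], [57.0, 276.0], [101.0, 296.0], [76.0, 351.0]]
[590. 169. 250.]
[472. 187. 141.]
[ 581. -146.    0.]
[ 620. -366.    0.]
```

View pics/crop.png

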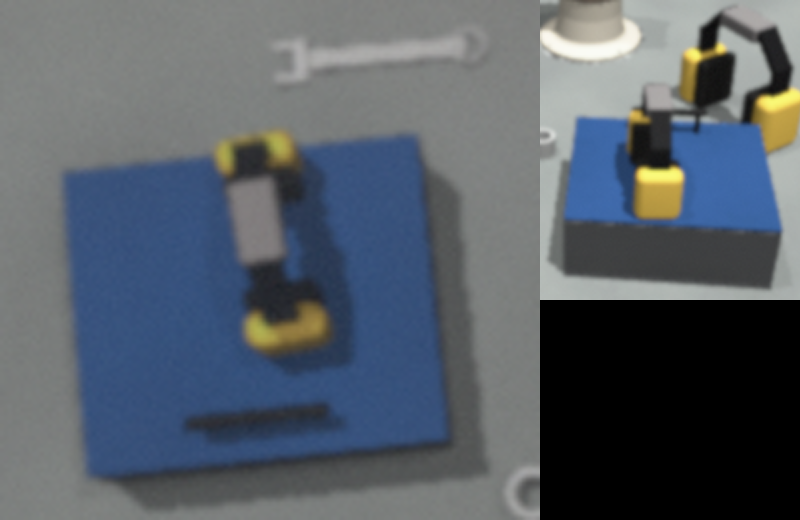

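The crop confirms the middle-sized muffs on the lid. The crown pad is centred at crop (257,222), and the handle bar runs from (186,421) to (328,407). Next I'll measure these and refine them with the scene view.

```bash
cat >> h.py <<'E'
from scipy.spatial.transform import Rotation as Ro
def down(yaw): # tool y (closing line) direction at angle yaw in world, z down
    y=np.array([np.cos(yaw),np.sin(yaw),0]);z=np.array([0,0,-1.]);return Ro.from_matrix(np.stack([np.cross(y,z),y,z],1))
def rel(p0,R0,p1,R1):
    return (R0.inv().apply(np.array(p1)-p0)/500).round(4),((R0.inv()*R1).as_rotvec()/np.deg2rad(120)).round(4)
def cur():
    s=sensors.sense();q=s["eef_rot"];return np.array(s["eef_pos"]),Ro.from_quat([q[1],q[2],q[3],q[0]])
E
python3 - <<'E'
from h import *
t=optics.read_camera("top");s=optics.read_camera("scene")
cp=lambda x,y:(150+x/4-.4,135+y/4-.4)
C=lambda a,z:np.array([onz(t,cp(*p),z) for p in a])
pad=C([(228,182),(272,177),(285,262),(242,268)],250);print("pad",pad.mean(0).round(1),[np.linalg.norm(pad[i]-pad[i-1]).round() for i in range(4)])
d=(pad[2]+pad[3]-pad[0]-pad[1]);print("pad y ang",np.degrees(np.arctan2(d[1],d[0])))
lid=C([(65,172),(418,136),(447,440),(90,474)],106);print("lid",lid.round(),lid.mean(0).round(1),[np.linalg.norm(lid[i]-lid[i-1]).round() for i in range(4)])
for a,b in((0,1),(3,2)):
    e=lid[b]-lid[a];print("lid y ang",np.degrees(np.arctan2(e[1],e[0])))
h=C([(186,421),(328,407)],141);print("handle",h.round(1),h.mean(0).round(1))
print("padtop in scene",proj(s,pad.mean(0)),"handle",proj(s,h.mean(0)))
w=optics.read_camera("wrist");print({k:np.round(w[k],3).tolist() for k in w if k!="pixels"})
a=cv2.resize(t["pixels"][170:235,300:430],None,fx=5,fy=5,interpolation=cv2.INTER_CUBIC)
b=cv2.resize(s["pixels"][195:265,135:250],None,fx=3.5,fy=3.5,interpolation=cv2.INTER_CUBIC)
im=np.zeros((325+b.shape[0],650,3),np.uint8);im[:325]=a;im[325:,:b.shape[1]]=b;cv2.imwrite("pics/rail.png",im[:,:,::-1])
E
```

```text
pad [604.2 177.8 250. ] [np.float64(62.0), np.float64(31.0), np.float64(61.0), np.float64(30.0)]
pad y ang -170.60594589686144
lid [[670. 348. 106.]
 [695.  72. 106.]
 [459.  50. 106.]
 [435. 324. 106.]] [564.8 198.4 106. ] [np.float64(237.0), np.float64(277.0), np.float64(237.0), np.float64(275.0)]
lid y ang -84.75641920535413
lid y ang -84.91738573366624
handle [[472.5 244.3 141. ]
 [482.3 137.6 141. ]] [477.4 191.  141. ]
padtop in scene [338.32888789 197.39023721] handle [344.07457417 206.49501062]
{'K': [[303.137, 0.0, 282.869], [0.0, 303.137, 208.193], [0.0, 0.0, 1.0]], 'dist_coeffs': [-0.046, 0.0, 0.0, 0.0, 0.0], 'T_tool_cam': [[0.001, 0.964, 0.267, 71.866], [1.0, -0.001, -0.001, -0.518], [-0.001, 0.267, -0.964, -91.217], [0.0, 0.0, 0.0, 1.0]]}
```

View pics/rail.png

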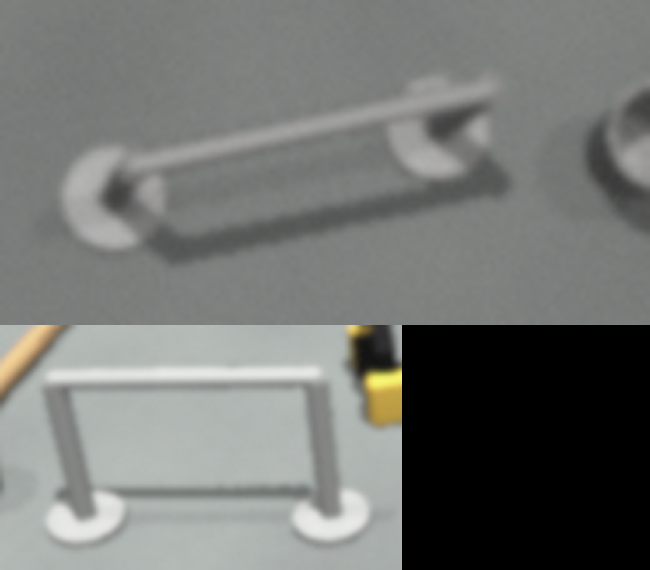

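Run:
```python
from h import *
t=optics.read_camera("top");s=optics.read_camera("scene")
L=tri(t,(325.6,203),s,(147.9+80.8,209.5));R=tri(t,(399,187.6),s,(147.9,210))
print(L,R,np.linalg.norm(L[0]-R[0]),(L[0]+R[0])/2)
a,b=onz(t,(325.6,203),158),onz(t,(399,187.6),158);d=b-a
print(a,b,(a+b)/2,np.linalg.norm(d),np.degrees(np.arctan2(d[1],d[0])))
# feet centres: top crop
f=[onz(t,(300+x/5-.4,170+y/5-.4),3) for x,y in((112,198),(440,128))];d=f[1]-f[0];print(f,sum(f)/2,np.degrees(np.arctan2(d[1],d[0])))
p,R0=cur();print(p,[np.degrees(np.arctan2(*R0.as_matrix()[[1,0],1]))])
print(rel(p,R0,[590,160,420],down(np.radians(-80.6))))
```

```text
(array([ 577.09848332, -139.41336179,  155.76003996]), np.float64(9.558360137296617)) (array([ 623.88310768, -367.32887054,  156.52550969]), np.float64(0.14205673703490257)) 232.66900556032934 [ 600.4907955  -253.37111617  156.14277482]
[ 578.22905994 -143.8070544   158.        ] [ 623.59591831 -366.91181513  158.        ] [ 600.91248913 -255.35943477  158.        ] 227.67056485332736 -78.50599708374178
[array([ 579.96166114, -145.45931444,    3.        ]), array([ 625.07992707, -364.36644296,    3.        ])] [ 602.5207941 -254.9128787    3.       ] -78.35402505008636
[ 184.50007651 -623.24348061  292.14410468] [np.float64(-73.51030400499091)]
(array([ 1.2223, -1.2719, -0.2555]), array([-0.0001, -0.    ,  0.0591]))
```

Run:
```python
from h import *
p,R0=cur();Y=down(np.radians(-80.6))
a=[470,-300,440];print(rel(p,R0,a,Y))
print(rel(a,Y,[604,178,440],Y))
```

```text
(array([ 0.731 , -0.4579, -0.2956]), array([-0.0001, -0.    ,  0.0591]))
(array([ 0.4205, -0.8994,  0.    ]), array([0., 0., 0.]))
```

>>> drive_tool:
  moves:
    - {"dx": 0.06, "dy": -0.04, "dz": -0.07, "az": 0.02}
    - {"dx": 0.16, "dy": -0.1, "dz": -0.14, "az": 0.04}
    - {"dx": 0.26, "dy": -0.16, "dz": -0.2, "az": 0.059}
    - {"dx": 0.36, "dy": -0.23, "dz": -0.25, "az": 0.059}
    - {"dx": 0.46, "dy": -0.29, "dz": -0.296, "az": 0.059}
    - {"dx": 0.56, "dy": -0.35, "dz": -0.296, "az": 0.059}
    - {"dx": 0.65, "dy": -0.41, "dz": -0.296, "az": 0.059}
    - {"dx": 0.731, "dy": -0.458, "dz": -0.296, "az": 0.059}
  fingers: -1

```text
schema error: expected keys dx, dy, dz, ax, ay, az
```

>>> drive_tool:
  moves:
    - {"dx": 0.05, "dy": -0.1}
    - {"dx": 0.1, "dy": -0.21}
    - {"dx": 0.16, "dy": -0.33}
    - {"dx": 0.21, "dy": -0.45}
    - {"dx": 0.27, "dy": -0.57}
    - {"dx": 0.32, "dy": -0.69}
    - {"dx": 0.37, "dy": -0.8}
    - {"dx": 0.42, "dy": -0.9}

```text
schema error: expected keys dx, dy, dz, ax, ay, az
```

All six keys are needed in each row.

>>> drive_tool:
  moves:
    - {"dx": 0.06, "dy": -0.04, "dz": -0.07, "ax": 0, "ay": 0, "az": 0.02}
    - {"dx": 0.16, "dy": -0.1, "dz": -0.14, "ax": 0, "ay": 0, "az": 0.04}
    - {"dx": 0.26, "dy": -0.16, "dz": -0.2, "ax": 0, "ay": 0, "az": 0.059}
    - {"dx": 0.36, "dy": -0.23, "dz": -0.25, "ax": 0, "ay": 0, "az": 0.059}
    - {"dx": 0.46, "dy": -0.29, "dz": -0.296, "ax": 0, "ay": 0, "az": 0.059}
    - {"dx": 0.56, "dy": -0.35, "dz": -0.296, "ax": 0, "ay": 0, "az": 0.059}
    - {"dx": 0.65, "dy": -0.41, "dz": -0.296, "ax": 0, "ay": 0, "az": 0.059}
    - {"dx": 0.731, "dy": -0.458, "dz": -0.296, "ax": 0, "ay": 0, "az": 0.059}
  fingers: -1

```text
clock: 1.45
eef_pos: [471.6, -297.1, 441.0]
eef_rot: [0.0, 0.997, 0.083, 0.001]
contact_force: [0.3, -0.8, -0.1]
opening: 91.7
grip_force: 0.0
```

>>> drive_tool:
  moves:
    - {"dx": 0.05, "dy": -0.1, "dz": 0, "ax": 0, "ay": 0, "az": 0}
    - {"dx": 0.1, "dy": -0.21, "dz": 0, "ax": 0, "ay": 0, "az": 0}
    - {"dx": 0.16, "dy": -0.33, "dz": 0, "ax": 0, "ay": 0, "az": 0}
    - {"dx": 0.21, "dy": -0.45, "dz": 0, "ax": 0, "ay": 0, "az": 0}
    - {"dx": 0.27, "dy": -0.57, "dz": 0, "ax": 0, "ay": 0, "az": 0}
    - {"dx": 0.32, "dy": -0.69, "dz": 0, "ax": 0, "ay": 0, "az": 0}
    - {"dx": 0.37, "dy": -0.8, "dz": 0, "ax": 0, "ay": 0, "az": 0}
    - {"dx": 0.42, "dy": -0.9, "dz": 0, "ax": 0, "ay": 0, "az": 0}

```text
clock: 2.45
eef_pos: [602.5, 174.8, 440.5]
eef_rot: [0.0, 0.997, 0.082, 0.0]
contact_force: [0.8, -0.1, 0.2]
opening: 91.5
grip_force: 0.0
```

```bash
cat >> h.py <<'E'
def wrist():
    p,R=cur();w=optics.read_camera("wrist");T=np.array(w["T_tool_cam"])
    W=np.eye(4);W[:3,:3]=R.as_matrix();W[:3,3]=p;w["camera_from_world"]=np.linalg.inv(W@T);return w
E
python3 - <<'E'
from h import *;import pickle
w=wrist();pickle.dump(w,open("w1.pkl","wb"));cv2.imwrite("pics/w1.png",w["pixels"][:,:,::-1])
print(cur()[0],proj(w,[604.2,177.8,250]),proj(w,[477,191,141]))
E
```

```text
[601.16589055 185.68987909 439.87350332] [280.14624328 199.90378038] [256.99079946 266.13973795]
```

View pics/w1.png

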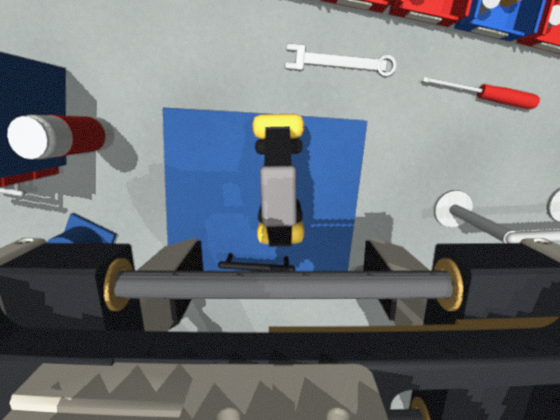

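Wrist view: pad centred near (279,196), as predicted to within 4 px; handle at about (257,266). The arm was still settling, so I'll measure again.

Run:
```python
from h import *
for i in range(3): w=wrist()
p=cur()[0];print(p)
h=cv2.cvtColor(w["pixels"],cv2.COLOR_RGB2HSV)
print(h[196,279],h[180,300],h[150,278])
m=cv2.inRange(h,(0,0,95),(179,60,255));m[:, :240]=0;m[:,315:]=0;m[:150]=0;m[240:]=0
k,l,st,ce=cv2.connectedComponentsWithStats(m);i=1+st[1:,4].argmax();print(st[i])
r=cv2.minAreaRect(np.argwhere(l==i)[:,::-1].astype(np.float32));print(r)
b=np.array([onz(w,q,250) for q in cv2.boxPoints(r)]);print(b.round(1),b.mean(0),[np.linalg.norm(b[i]-b[i-1]).round(1) for i in range(4)])
for j in(0,1):
    d=b[j+1]-b[j];print(np.degrees(np.arctan2(d[1],d[0])))
P,R=cur();print(rel(P,R,[604,178,298],down(np.radians(-80.6))))
```

```text
[601.46898485 175.34789132 439.83414498]
[  6   7 174] [120   7 107] [175  48  32]
[ 266  165   35   60 2034]
((283.0, 194.5), (59.0, 34.0), 90.0)
[[632.9 201.  250. ]
 [638.3 170.  250. ]
 [581.8 159.2 250. ]
 [576.  191.9 250. ]] [607.26268427 180.52752202 250.        ] [np.float64(57.6), np.float64(31.5), np.float64(57.5), np.float64(33.2)]
-80.01201601966173
-169.17559940657628
(array([ 0.0061, -0.0042,  0.2837]), array([-0.0003,  0.0004,  0.0021]))
```

>>> drive_tool:
  moves:
    - {"dx": 0.004, "dy": -0.003, "dz": 0.05, "ax": 0, "ay": 0, "az": 0}
    - {"dx": 0.009, "dy": -0.006, "dz": 0.12, "ax": 0, "ay": 0, "az": 0}
    - {"dx": 0.009, "dy": -0.006, "dz": 0.18, "ax": 0, "ay": 0, "az": 0}
    - {"dx": 0.009, "dy": -0.006, "dz": 0.22, "ax": 0, "ay": 0, "az": 0}
    - {"dx": 0.009, "dy": -0.006, "dz": 0.24, "ax": 0, "ay": 0, "az": 0}
    - {"dx": 0.009, "dy": -0.006, "dz": 0.24, "ax": 0, "ay": 0, "az": 0}
    - {"dx": 0.009, "dy": -0.006, "dz": 0.24, "ax": 0, "ay": 0, "az": 0}
    - {"dx": 0.009, "dy": -0.006, "dz": 0.24, "ax": 0, "ay": 0, "az": 0}

```text
clock: 3.65
eef_pos: [606.4, 177.2, 321.3]
eef_rot: [-0.0, 0.997, 0.082, 0.001]
contact_force: [-0.3, 1.1, -0.4]
opening: 91.8
grip_force: 0.0
```

Run:
```python
from h import *
w=wrist();P,R=cur();print(P,proj(w,[605.5,179,250]))
h=cv2.cvtColor(w["pixels"],cv2.COLOR_RGB2HSV)
m=cv2.inRange(h,(0,0,95),(179,60,255));m[:, :200]=0;m[:,360:]=0;m[:100]=0;m[260:]=0
k,l,st,ce=cv2.connectedComponentsWithStats(m);
for i in range(1,k):
  if st[i,4]>500: print(st[i],ce[i],onz(w,ce[i],250))
print(rel(P,R,[605.5,179,298],down(np.radians(-80.3))))
```

```text
[606.29172122 177.14786352 321.13885406] [280.13917851 253.80481381]
[ 200  100  160   21 2378] [288.48402019 107.24264087] [686.25377892 187.95670736 250.        ]
[ 249  201   58   59 3291] [277.90610757 230.07748405] [619.69910708 182.61968269 250.        ]
(array([-0.001 , -0.0039,  0.0463]), array([-0.    , -0.0007, -0.0023]))
```

>>> drive_tool:
  moves:
    - {"dx": -0.001, "dy": -0.003, "dz": 0.015, "ax": 0, "ay": 0, "az": 0}
    - {"dx": -0.001, "dy": -0.003, "dz": 0.03, "ax": 0, "ay": 0, "az": 0}
    - {"dx": -0.001, "dy": -0.003, "dz": 0.04, "ax": 0, "ay": 0, "az": 0}
    - {"dx": -0.001, "dy": -0.003, "dz": 0.046, "ax": 0, "ay": 0, "az": 0}
    - {"dx": -0.001, "dy": -0.003, "dz": 0.046, "ax": 0, "ay": 0, "az": 0}
    - {"dx": -0.001, "dy": -0.003, "dz": 0.046, "ax": 0, "ay": 0, "az": 0}
    - {"dx": -0.001, "dy": -0.003, "dz": 0.046, "ax": 0, "ay": 0, "az": 0}
    - {"dx": -0.001, "dy": -0.003, "dz": 0.046, "ax": 0, "ay": 0, "az": 0}

```text
clock: 4.7
eef_pos: [605.3, 178.3, 297.4]
eef_rot: [-0.0, 0.997, 0.082, 0.0]
contact_force: [-0.3, -0.4, 0.4]
opening: 91.6
grip_force: 0.0
```

>>> drive_tool:
  moves:
    - {"dx": 0, "dy": 0, "dz": 0, "ax": 0, "ay": 0, "az": 0}
    - {"dx": 0, "dy": 0, "dz": 0, "ax": 0, "ay": 0, "az": 0}
    - {"dx": 0, "dy": 0, "dz": 0, "ax": 0, "ay": 0, "az": 0}
    - {"dx": 0, "dy": 0, "dz": 0, "ax": 0, "ay": 0, "az": 0}
    - {"dx": 0, "dy": 0, "dz": 0, "ax": 0, "ay": 0, "az": 0}
    - {"dx": 0, "dy": 0, "dz": 0, "ax": 0, "ay": 0, "az": 0}
    - {"dx": 0, "dy": 0, "dz": 0, "ax": 0, "ay": 0, "az": 0}
    - {"dx": 0, "dy": 0, "dz": 0, "ax": 0, "ay": 0, "az": 0}
  fingers: 1
  newtons: 30

```text
clock: 5.7
eef_pos: [605.2, 178.4, 297.2]
eef_rot: [-0.0, 0.997, 0.082, 0.0]
contact_force: [0.6, 1.0, -0.9]
opening: 33.7
grip_force: 29.9
```

>>> drive_tool:
  moves:
    - {"dx": 0, "dy": 0, "dz": -0.02, "ax": 0, "ay": 0, "az": 0}
    - {"dx": 0, "dy": 0, "dz": -0.05, "ax": 0, "ay": 0, "az": 0}
    - {"dx": 0, "dy": 0, "dz": -0.09, "ax": 0, "ay": 0, "az": 0}
    - {"dx": 0, "dy": 0, "dz": -0.13, "ax": 0, "ay": 0, "az": 0}
    - {"dx": 0, "dy": 0, "dz": -0.17, "ax": 0, "ay": 0, "az": 0}
    - {"dx": 0, "dy": 0, "dz": -0.195, "ax": 0, "ay": 0, "az": 0}
    - {"dx": 0, "dy": 0, "dz": -0.2, "ax": 0, "ay": 0, "az": 0}
    - {"dx": 0, "dy": 0, "dz": -0.2, "ax": 0, "ay": 0, "az": 0}

```text
clock: 6.7
eef_pos: [605.0, 178.1, 396.8]
eef_rot: [0.0, 0.997, 0.082, -0.0]
contact_force: [0.3, 0.1, -2.1]
opening: 33.6
grip_force: 29.9
```

>>> drive_tool:
  moves:
    - {"dx": -0.005, "dy": 0.03, "dz": 0, "ax": 0, "ay": 0, "az": 0}
    - {"dx": -0.014, "dy": 0.08, "dz": 0, "ax": 0, "ay": 0, "az": 0}
    - {"dx": -0.024, "dy": 0.14, "dz": 0, "ax": 0, "ay": 0, "az": 0}
    - {"dx": -0.035, "dy": 0.2, "dz": 0, "ax": 0, "ay": 0, "az": -0.005}
    - {"dx": -0.046, "dy": 0.265, "dz": 0, "ax": 0, "ay": 0, "az": -0.01}
    - {"dx": -0.058, "dy": 0.33, "dz": 0, "ax": 0, "ay": 0, "az": -0.015}
    - {"dx": -0.07, "dy": 0.4, "dz": 0, "ax": 0, "ay": 0, "az": -0.018}
    - {"dx": -0.081, "dy": 0.464, "dz": 0, "ax": 0, "ay": 0, "az": -0.018}

```text
clock: 7.7
eef_pos: [602.5, -60.2, 396.4]
eef_rot: [0.0, 0.995, 0.1, -0.001]
contact_force: [0.9, -0.7, -2.0]
opening: 34.1
grip_force: 29.9
```

>>> drive_tool:
  moves:
    - {"dx": -0.012, "dy": 0.058, "dz": 0, "ax": 0, "ay": 0, "az": 0}
    - {"dx": -0.027, "dy": 0.125, "dz": 0, "ax": 0, "ay": 0, "az": 0}
    - {"dx": -0.041, "dy": 0.19, "dz": 0, "ax": 0, "ay": 0, "az": 0}
    - {"dx": -0.054, "dy": 0.25, "dz": 0, "ax": 0, "ay": 0, "az": 0}
    - {"dx": -0.066, "dy": 0.31, "dz": 0, "ax": 0, "ay": 0, "az": 0}
    - {"dx": -0.076, "dy": 0.355, "dz": 0, "ax": 0, "ay": 0, "az": 0}
    - {"dx": -0.083, "dy": 0.387, "dz": 0, "ax": 0, "ay": 0, "az": 0}
    - {"dx": -0.083, "dy": 0.387, "dz": 0, "ax": 0, "ay": 0, "az": 0}

```text
clock: 8.7
eef_pos: [600.9, -256.7, 396.7]
eef_rot: [-0.0, 0.995, 0.1, -0.0]
contact_force: [0.4, 0.2, -2.4]
opening: 33.5
grip_force: 29.9
```

Run:
```python
from h import *
s=optics.read_camera("scene");w=wrist();w=wrist();P,R=cur();print(P,R.as_matrix()[:,1])
print(proj(w,[601.5,-255,163]),proj(w,[P[0],P[1],P[2]-48]),[proj(w,[601.5+k*21.9,-255-k*107,163]).round() for k in(-1,1)])
b=cv2.resize(s["pixels"][80:270,100:280],None,fx=2.2,fy=2.2,interpolation=cv2.INTER_CUBIC)
im=np.zeros((420,800,3),np.uint8);im[:,:400]=w["pixels"][:,80:480];im[:b.shape[0],404:800]=b[:,:396];cv2.imwrite("pics/hang.png",im[:,:,::-1])
```

```text
[ 601.70776692 -253.27970874  397.3914427 ] [ 2.02845839e-01 -9.79210233e-01 -9.40822867e-04]
[284.35401762 192.54130368] [282.73087655 271.28357685] [array([185., 192.]), array([383., 193.])]
```

View pics/hang.png

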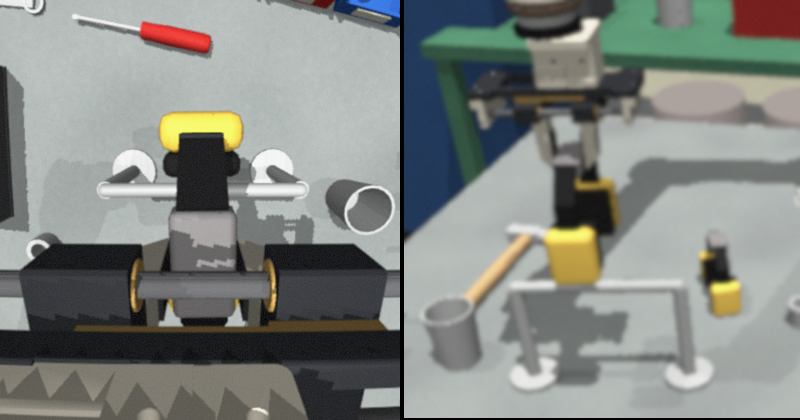

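The wrist crop shows the bar from (100,189) to (305,189), level and inside the arch. The muffs are centred between the posts, with the cups clear above the bar. Lowering now.

>>> drive_tool:
  moves:
    - {"dx": 0.002, "dy": 0, "dz": 0.03, "ax": 0, "ay": 0, "az": 0}
    - {"dx": 0.002, "dy": 0, "dz": 0.08, "ax": 0, "ay": 0, "az": 0}
    - {"dx": 0.002, "dy": 0, "dz": 0.14, "ax": 0, "ay": 0, "az": 0}
    - {"dx": 0.002, "dy": 0, "dz": 0.2, "ax": 0, "ay": 0, "az": 0}
    - {"dx": 0.002, "dy": 0, "dz": 0.25, "ax": 0, "ay": 0, "az": 0}
    - {"dx": 0.002, "dy": 0, "dz": 0.29, "ax": 0, "ay": 0, "az": 0}
    - {"dx": 0.002, "dy": 0, "dz": 0.31, "ax": 0, "ay": 0, "az": 0}
    - {"dx": 0.002, "dy": 0, "dz": 0.31, "ax": 0, "ay": 0, "az": 0}

```text
clock: 9.85
eef_pos: [602.2, -254.6, 241.6]
eef_rot: [-0.0, 0.995, 0.101, -0.0]
contact_force: [0.3, 0.6, -1.1]
opening: 33.6
grip_force: 29.9
```

Run:
```python
from h import *
s=optics.read_camera("scene");w=wrist();P,R=cur();print(P,sensors.sense()["contact_force"])
b=cv2.resize(s["pixels"][130:270,110:270],None,fx=2.4,fy=2.4,interpolation=cv2.INTER_CUBIC)
im=np.zeros((420,800,3),np.uint8);im[:,:400]=w["pixels"][:,80:480];im[:b.shape[0],404:404+b.shape[1]]=b;cv2.imwrite("pics/hang2.png",im[:,:,::-1])
```

```text
[ 602.95527445 -254.93406136  243.14807438] [ 0.63725089 -0.10521582 -1.92150341]
```

View pics/hang2.png

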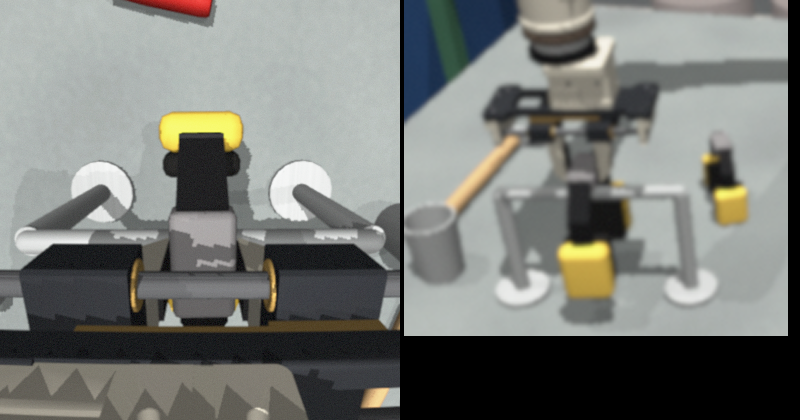

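Run:
```python
from h import *
w=wrist();P,R=cur();print(P)
for z in(155,159):print(proj(w,[P[0],P[1],z]),[onz(w,(c,239.5),z).round(1) for c in (110,450)])
for z in(P[2]-48,):print([proj(w,P+R.apply([k,0,48])).round() for k in(-30,0,30)])
```

```text
[ 603.05998686 -255.00922701  243.40427156]
[283.39676473 241.97435104] [array([ 582. , -145.7,  155. ]), array([ 625.9, -359.6,  155. ])]
[283.41777353 244.37264388] [array([ 584. , -147.8,  159. ]), array([ 627. , -356.9,  159. ])]
[array([284., 322.]), array([284., 272.]), array([284., 215.])]
```

>>> drive_tool:
  moves:
    - {"dx": 0, "dy": 0, "dz": 0.005, "ax": 0, "ay": 0, "az": 0}
    - {"dx": 0, "dy": 0, "dz": 0.01, "ax": 0, "ay": 0, "az": 0}
    - {"dx": 0, "dy": 0, "dz": 0.014, "ax": 0, "ay": 0, "az": 0}
    - {"dx": 0, "dy": 0, "dz": 0.018, "ax": 0, "ay": 0, "az": 0}
    - {"dx": 0, "dy": 0, "dz": 0.021, "ax": 0, "ay": 0, "az": 0}
    - {"dx": 0, "dy": 0, "dz": 0.023, "ax": 0, "ay": 0, "az": 0}
    - {"dx": 0, "dy": 0, "dz": 0.023, "ax": 0, "ay": 0, "az": 0}
    - {"dx": 0, "dy": 0, "dz": 0.023, "ax": 0, "ay": 0, "az": 0}

```text
clock: 11.0
eef_pos: [602.4, -254.9, 230.8]
eef_rot: [0.0, 0.995, 0.101, 0.0]
contact_force: [0.5, 0.3, -2.3]
opening: 33.9
grip_force: 29.9
```

>>> drive_tool:
  moves:
    - {"dx": 0, "dy": 0, "dz": 0.001, "ax": 0, "ay": 0, "az": 0}
    - {"dx": 0, "dy": 0, "dz": 0.002, "ax": 0, "ay": 0, "az": 0}
    - {"dx": 0, "dy": 0, "dz": 0.003, "ax": 0, "ay": 0, "az": 0}
    - {"dx": 0, "dy": 0, "dz": 0.004, "ax": 0, "ay": 0, "az": 0}
    - {"dx": 0, "dy": 0, "dz": 0.004, "ax": 0, "ay": 0, "az": 0}
    - {"dx": 0, "dy": 0, "dz": 0.004, "ax": 0, "ay": 0, "az": 0}
    - {"dx": 0, "dy": 0, "dz": 0.004, "ax": 0, "ay": 0, "az": 0}
    - {"dx": 0, "dy": 0, "dz": 0.004, "ax": 0, "ay": 0, "az": 0}

```text
clock: 12.0
eef_pos: [602.4, -254.9, 229.4]
eef_rot: [0.0, 0.995, 0.101, 0.0]
contact_force: [-3.4, 0.5, 5.5]
opening: 33.4
grip_force: 29.9
```

Contact: the force changed by 8 N upward. Releasing.

>>> drive_tool:
  moves:
    - {"dx": 0, "dy": 0, "dz": 0, "ax": 0, "ay": 0, "az": 0}
    - {"dx": 0, "dy": 0, "dz": 0, "ax": 0, "ay": 0, "az": 0}
    - {"dx": 0, "dy": 0, "dz": 0, "ax": 0, "ay": 0, "az": 0}
    - {"dx": 0, "dy": 0, "dz": 0, "ax": 0, "ay": 0, "az": 0}
    - {"dx": 0, "dy": 0, "dz": 0, "ax": 0, "ay": 0, "az": 0}
    - {"dx": 0, "dy": 0, "dz": 0, "ax": 0, "ay": 0, "az": 0}
    - {"dx": 0, "dy": 0, "dz": -0.005, "ax": 0, "ay": 0, "az": 0}
    - {"dx": 0, "dy": 0, "dz": -0.015, "ax": 0, "ay": 0, "az": 0}
  fingers: -1

```text
clock: 13.0
eef_pos: [602.0, -254.9, 235.9]
eef_rot: [-0.0, 0.995, 0.101, -0.0]
contact_force: [-0.1, -0.3, 0.5]
opening: 92.0
grip_force: 0.0
```

>>> drive_tool:
  moves:
    - {"dx": 0, "dy": 0, "dz": -0.02, "ax": 0, "ay": 0, "az": 0}
    - {"dx": 0, "dy": 0, "dz": -0.05, "ax": 0, "ay": 0, "az": 0}
    - {"dx": 0, "dy": 0, "dz": -0.09, "ax": 0, "ay": 0, "az": 0}
    - {"dx": 0, "dy": 0, "dz": -0.14, "ax": 0, "ay": 0, "az": 0}
    - {"dx": 0, "dy": 0, "dz": -0.19, "ax": 0, "ay": 0, "az": 0}
    - {"dx": 0, "dy": 0, "dz": -0.23, "ax": 0, "ay": 0, "az": 0}
    - {"dx": 0, "dy": 0, "dz": -0.24, "ax": 0, "ay": 0, "az": 0}
    - {"dx": 0, "dy": 0, "dz": -0.24, "ax": 0, "ay": 0, "az": 0}

```text
clock: 14.0
eef_pos: [602.3, -255.0, 356.3]
eef_rot: [0.0, 0.995, 0.101, 0.0]
contact_force: [0.3, -0.4, -0.9]
opening: 91.9
grip_force: 0.0
```

Run:
```python
from h import *
t=optics.read_camera("top");s=optics.read_camera("scene");w=wrist();P,R=cur();print(P)
b=cv2.resize(s["pixels"][150:270,110:270],None,fx=2.4,fy=2.4,interpolation=cv2.INTER_CUBIC)
im=np.zeros((420,800,3),np.uint8);im[:,:400]=w["pixels"][:,80:480];im[:b.shape[0],404:404+b.shape[1]]=b
c=t["pixels"][150:280,290:430];im[290:420,404:544]=c;cv2.imwrite("pics/hung.png",im[:,:,::-1])
# handle target
H=np.array([478,190.5,141]);Y=down(np.radians(-5+0))
for n,y in(("-5",-5.2),("175",174.8)):print(n,rel(P,R,[430,-100,345],down(np.radians(y))))
print(sensors.sense()["joint_pos"])
```

```text
[ 601.83330309 -254.88260023  355.01803193]
-5 (array([-0.2745, -0.3724,  0.0209]), array([-9.000e-04,  3.000e-04, -6.102e-01]))
175 (array([-0.2745, -0.3724,  0.0209]), array([4.000e-04, 1.000e-03, 8.898e-01]))
[ 0.85348416  0.51970911 -0.72462575  1.45890838  0.34861864  1.29656789
 -1.2692429 ]
```

View pics/hung.png

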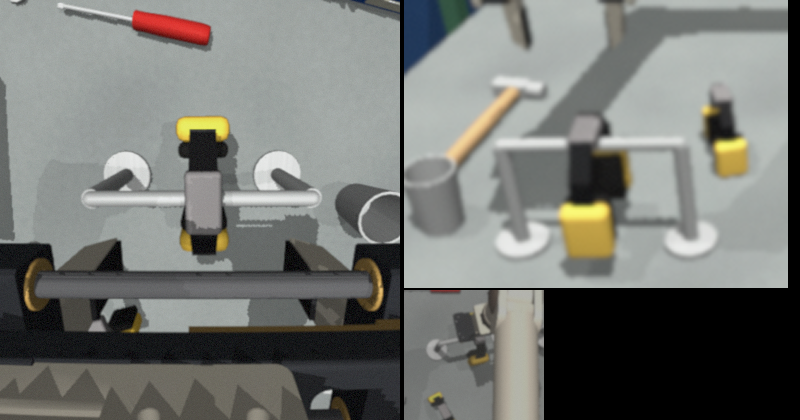

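The muffs hang level on the bar with the pad centred on it: wrist crop (203,198), scene crop bar row 143. Next is the handle.

>>> drive_tool:
  moves:
    - {"dx": -0.01, "dy": -0.05, "dz": 0, "ax": 0, "ay": 0, "az": -0.06}
    - {"dx": -0.03, "dy": -0.12, "dz": 0, "ax": 0, "ay": 0, "az": -0.14}
    - {"dx": -0.05, "dy": -0.19, "dz": 0, "ax": 0, "ay": 0, "az": -0.22}
    - {"dx": -0.07, "dy": -0.26, "dz": 0, "ax": 0, "ay": 0, "az": -0.3}
    - {"dx": -0.09, "dy": -0.33, "dz": 0, "ax": 0, "ay": 0, "az": -0.38}
    - {"dx": -0.11, "dy": -0.4, "dz": 0, "ax": 0, "ay": 0, "az": -0.46}
    - {"dx": -0.13, "dy": -0.48, "dz": 0, "ax": 0, "ay": 0, "az": -0.54}
    - {"dx": -0.156, "dy": -0.553, "dz": 0, "ax": 0, "ay": 0, "az": -0.6}

```text
clock: 15.15
eef_pos: [469.5, 1.6, 355.6]
eef_rot: [-0.001, 0.744, 0.668, -0.0]
contact_force: [0.6, 0.5, 0.4]
opening: 91.8
grip_force: 0.0
```

Run:
```python
from h import *
optics.read_camera("top");optics.read_camera("top")
P,R=cur();print(P,np.round(sensors.sense()["joint_pos"],2));print(rel(P,R,[478,191,300],down(np.radians(5.2))))
```

```text
[468.12007541   4.50862809 355.76651904] [ 1.    0.23 -1.19  1.89  0.23  1.17 -0.38]
(array([ 0.3731, -0.0186,  0.1114]), array([-0.0009,  0.0002, -0.0926]))
```

>>> drive_tool:
  moves:
    - {"dx": 0.04, "dy": 0, "dz": 0, "ax": 0, "ay": 0, "az": -0.02}
    - {"dx": 0.09, "dy": -0.005, "dz": 0, "ax": 0, "ay": 0, "az": -0.04}
    - {"dx": 0.15, "dy": -0.008, "dz": 0, "ax": 0, "ay": 0, "az": -0.06}
    - {"dx": 0.21, "dy": -0.01, "dz": 0.02, "ax": 0, "ay": 0, "az": -0.08}
    - {"dx": 0.27, "dy": -0.014, "dz": 0.05, "ax": 0, "ay": 0, "az": -0.0926}
    - {"dx": 0.33, "dy": -0.017, "dz": 0.08, "ax": 0, "ay": 0, "az": -0.0926}
    - {"dx": 0.373, "dy": -0.0186, "dz": 0.111, "ax": 0, "ay": 0, "az": -0.0926}
    - {"dx": 0.373, "dy": -0.0186, "dz": 0.111, "ax": 0, "ay": 0, "az": -0.0926}

```text
clock: 16.25
eef_pos: [481.2, 187.7, 299.3]
eef_rot: [-0.001, 0.677, 0.736, -0.001]
contact_force: [-0.2, -0.9, -1.1]
opening: 91.6
grip_force: 0.0
```

Run:
```python
from h import *
optics.read_camera("top");w=wrist();P,R=cur();print(P,np.round(sensors.sense()["joint_pos"],2),np.degrees(np.arctan2(*R.as_matrix()[[1,0],1])))
print(rel(P,R,[478,191,193],down(np.radians(5.2))))
print([proj(w,p).round() for p in([472.5,244,141],[482.3,137.6,141])])
cv2.imwrite("pics/w2.png",w["pixels"][:,:,::-1])
```

```text
[482.2194341  186.0379975  300.39275381] [ 0.48  0.43 -1.13  1.86  0.43  1.13 -0.73] 4.661893913577412
(array([ 0.0106, -0.0074,  0.2148]), array([-0.0005,  0.0001, -0.0045]))
[array([278., 143.]), array([279., 263.])]
```

View pics/w2.png

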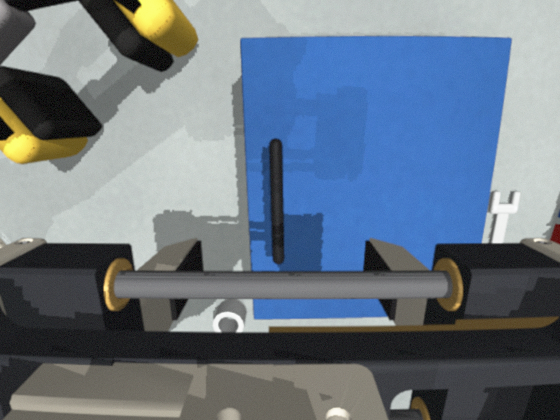

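The handle runs from (275,140) to (279,263), which matches the prediction. The large muffs are close at the left, so I'll check their clearance from the gripper body before descending.

Run:
```python
from h import *
w=wrist();t=optics.read_camera("top")
for uv in((195,30),(175,70),(102,125),(120,20),(30,20)):print(uv,[onz(w,uv,z).round().tolist()[:2] for z in(50,100,180)])
for uv in((150,290),(180,276),(213,325),(200,340),(184,283)):print(uv,[onz(t,uv,z).round().tolist()[:2] for z in(90,180)])
print([onz(w,u,141).round(1) for u in((275,140),(279,263))])
P,R=cur();print(rel(P,R,[478,191,193],down(np.radians(5.2))))
```

```text
(195, 30) [[379.0, 345.0], [393.0, 332.0], [416.0, 312.0]]
(175, 70) [[358.0, 305.0], [376.0, 298.0], [403.0, 287.0]]
(102, 125) [[276.0, 242.0], [306.0, 245.0], [352.0, 248.0]]
(120, 20) [[301.0, 350.0], [326.0, 336.0], [368.0, 315.0]]
(30, 20) [[203.0, 346.0], [243.0, 333.0], [307.0, 312.0]]
(150, 290) [[322.0, 396.0], [324.0, 373.0]]
(180, 276) [[365.0, 302.0], [365.0, 284.0]]
(213, 325) [[215.0, 200.0], [223.0, 188.0]]
(200, 340) [[169.0, 240.0], [180.0, 226.0]]
(184, 283) [[343.0, 290.0], [344.0, 272.0]]
[array([470.9, 245.2, 141. ]), array([482.7, 137.1, 141. ])]
(array([ 0.0118, -0.0085,  0.2159]), array([ 0.0001,  0.0003, -0.0052]))
```

>>> drive_tool:
  moves:
    - {"dx": 0.006, "dy": -0.005, "dz": 0.03, "ax": 0, "ay": 0, "az": -0.007}
    - {"dx": 0.011, "dy": -0.01, "dz": 0.08, "ax": 0, "ay": 0, "az": -0.007}
    - {"dx": 0.011, "dy": -0.01, "dz": 0.13, "ax": 0, "ay": 0, "az": -0.007}
    - {"dx": 0.011, "dy": -0.01, "dz": 0.17, "ax": 0, "ay": 0, "az": -0.007}
    - {"dx": 0.011, "dy": -0.01, "dz": 0.2, "ax": 0, "ay": 0, "az": -0.007}
    - {"dx": 0.011, "dy": -0.01, "dz": 0.215, "ax": 0, "ay": 0, "az": -0.007}
    - {"dx": 0.011, "dy": -0.01, "dz": 0.215, "ax": 0, "ay": 0, "az": -0.007}
    - {"dx": 0.011, "dy": -0.01, "dz": 0.215, "ax": 0, "ay": 0, "az": -0.007}

```text
clock: 17.45
eef_pos: [477.1, 192.1, 193.8]
eef_rot: [0.0, 0.672, 0.74, 0.001]
contact_force: [-0.1, -0.5, -0.1]
opening: 91.9
grip_force: 0.0
```

>>> drive_tool:
  moves:
    - {"dx": 0, "dy": 0, "dz": 0, "ax": 0, "ay": 0, "az": 0}
    - {"dx": 0, "dy": 0, "dz": 0, "ax": 0, "ay": 0, "az": 0}
    - {"dx": 0, "dy": 0, "dz": 0, "ax": 0, "ay": 0, "az": 0}
    - {"dx": 0, "dy": 0, "dz": 0, "ax": 0, "ay": 0, "az": 0}
    - {"dx": 0, "dy": 0, "dz": 0, "ax": 0, "ay": 0, "az": 0}
    - {"dx": 0, "dy": 0, "dz": 0, "ax": 0, "ay": 0, "az": 0}
    - {"dx": 0, "dy": 0, "dz": 0, "ax": 0, "ay": 0, "az": 0}
    - {"dx": 0, "dy": 0, "dz": 0, "ax": 0, "ay": 0, "az": 0}
  fingers: 1
  newtons: 25

```text
clock: 18.45
eef_pos: [476.7, 191.8, 193.2]
eef_rot: [-0.0, 0.672, 0.74, -0.0]
contact_force: [0.0, 0.1, -0.2]
opening: 16.5
grip_force: 0.0
```

Run:
```python
from h import *
P,R=cur();s=sensors.sense();print(P,s["opening"],s["contact_force"],np.degrees(np.arctan2(*R.as_matrix()[[1,0],1])))
h=38;d=np.array([np.cos(np.radians(5.4)),np.sin(np.radians(5.4))])
for a in np.radians(np.arange(3,46,3)):
    u=210-(210*np.cos(a)-h*np.sin(a));v=210*np.sin(a)+h*np.cos(a)-h
    D,_=rel(P,R,P+np.array([*(u*d),v]),R);print(np.degrees(a).round(),D)
```

```text
[476.67059157 191.75149041 193.20135009] 16.47904688826172 [ 0.00973786  0.12181517 -0.19411998] 5.522606825202778
3.0 [-0.      0.0046 -0.0219]
6.0 [-0.      0.0102 -0.0435]
9.0 [-0.      0.0171 -0.0648]
12.0 [-0.0001  0.025  -0.0857]
15.0 [-1.000e-04  3.400e-02 -1.061e-01]
18.0 [-1.000e-04  4.400e-02 -1.261e-01]
21.0 [-1.000e-04  5.510e-02 -1.455e-01]
24.0 [-1.000e-04  6.720e-02 -1.643e-01]
27.0 [-0.0002  0.0803 -0.1824]
30.0 [-0.0002  0.0943 -0.1998]
33.0 [-2.000e-04  1.091e-01 -2.165e-01]
36.0 [-0.0003  0.1249 -0.2324]
39.0 [-0.0003  0.1414 -0.2474]
42.0 [-0.0003  0.1587 -0.2615]
45.0 [-0.0004  0.1767 -0.2747]
```

Still closing (opening 16.5). I'll let it finish.

>>> drive_tool:
  moves:
    - {"dx": 0, "dy": 0, "dz": 0, "ax": 0, "ay": 0, "az": 0}
    - {"dx": 0, "dy": 0, "dz": 0, "ax": 0, "ay": 0, "az": 0}
    - {"dx": 0, "dy": 0, "dz": 0, "ax": 0, "ay": 0, "az": 0}
    - {"dx": 0, "dy": 0, "dz": 0, "ax": 0, "ay": 0, "az": 0}
    - {"dx": 0, "dy": 0, "dz": 0, "ax": 0, "ay": 0, "az": 0}
    - {"dx": 0, "dy": 0, "dz": 0, "ax": 0, "ay": 0, "az": 0}
    - {"dx": 0, "dy": 0, "dz": 0, "ax": 0, "ay": 0, "az": 0}
    - {"dx": 0, "dy": 0, "dz": 0, "ax": 0, "ay": 0, "az": 0}
  newtons: 30

```text
clock: 19.45
eef_pos: [475.9, 191.7, 193.1]
eef_rot: [-0.0, 0.672, 0.74, -0.001]
contact_force: [-5.6, -0.4, 4.8]
opening: 9.8
grip_force: 30.0
```

>>> drive_tool:
  moves:
    - {"dx": 0, "dy": 0.002, "dz": -0.011, "ax": 0, "ay": 0, "az": 0}
    - {"dx": 0, "dy": 0.005, "dz": -0.022, "ax": 0, "ay": 0, "az": 0}
    - {"dx": 0, "dy": 0.007, "dz": -0.033, "ax": 0, "ay": 0, "az": 0}
    - {"dx": 0, "dy": 0.01, "dz": -0.043, "ax": 0, "ay": 0, "az": 0}
    - {"dx": 0, "dy": 0.0135, "dz": -0.054, "ax": 0, "ay": 0, "az": 0}
    - {"dx": 0, "dy": 0.017, "dz": -0.065, "ax": 0, "ay": 0, "az": 0}
    - {"dx": 0, "dy": 0.017, "dz": -0.065, "ax": 0, "ay": 0, "az": 0}
    - {"dx": 0, "dy": 0.017, "dz": -0.065, "ax": 0, "ay": 0, "az": 0}

```text
clock: 20.45
eef_pos: [484.8, 192.5, 226.0]
eef_rot: [-0.0, 0.672, 0.74, -0.0]
contact_force: [-6.0, 0.4, -2.0]
opening: 10.3
grip_force: 30.0
```

>>> drive_tool:
  moves:
    - {"dx": 0, "dy": 0.006, "dz": -0.0207, "ax": 0, "ay": 0, "az": 0}
    - {"dx": 0, "dy": 0.015, "dz": -0.041, "ax": 0, "ay": 0, "az": 0}
    - {"dx": 0, "dy": 0.025, "dz": -0.061, "ax": 0, "ay": 0, "az": 0}
    - {"dx": 0, "dy": 0.036, "dz": -0.0805, "ax": 0, "ay": 0, "az": 0}
    - {"dx": 0, "dy": 0.048, "dz": -0.0993, "ax": 0, "ay": 0, "az": 0}
    - {"dx": 0, "dy": 0.061, "dz": -0.1174, "ax": 0, "ay": 0, "az": 0}
    - {"dx": 0, "dy": 0.061, "dz": -0.1174, "ax": 0, "ay": 0, "az": 0}
    - {"dx": 0, "dy": 0.061, "dz": -0.1174, "ax": 0, "ay": 0, "az": 0}

```text
clock: 21.45
eef_pos: [515.5, 195.6, 284.2]
eef_rot: [-0.0, 0.672, 0.74, 0.0]
contact_force: [-0.2, 2.6, -4.5]
opening: 9.8
grip_force: 30.0
```

>>> drive_tool:
  moves:
    - {"dx": 0, "dy": 0.0138, "dz": -0.0174, "ax": 0, "ay": 0, "az": 0}
    - {"dx": 0, "dy": 0.0288, "dz": -0.0341, "ax": 0, "ay": 0, "az": 0}
    - {"dx": 0, "dy": 0.0446, "dz": -0.05, "ax": 0, "ay": 0, "az": 0}
    - {"dx": 0, "dy": 0.0611, "dz": -0.065, "ax": 0, "ay": 0, "az": 0}
    - {"dx": 0, "dy": 0.0784, "dz": -0.0791, "ax": 0, "ay": 0, "az": 0}
    - {"dx": 0, "dy": 0.0964, "dz": -0.0923, "ax": 0, "ay": 0, "az": 0}
    - {"dx": 0, "dy": 0.0964, "dz": -0.0923, "ax": 0, "ay": 0, "az": 0}
    - {"dx": 0, "dy": 0.0964, "dz": -0.0923, "ax": 0, "ay": 0, "az": 0}

```text
clock: 22.45
eef_pos: [563.3, 200.4, 331.7]
eef_rot: [-0.0, 0.672, 0.74, -0.0]
contact_force: [-5.2, -0.4, 3.5]
opening: 9.9
grip_force: 30.0
```

Run:
```python
from h import *
t=optics.read_camera("top");s=optics.read_camera("scene");P,R=cur();S=sensors.sense();print(P,S["contact_force"],S["opening"],np.abs(S["joint_vel"]).max())
d=np.array([np.cos(np.radians(5.4)),np.sin(np.radians(5.4))])
D=P-np.array([476.3,191.7,193.2]);u,v=D[:2]@d,D[2]
for h in(35,38,41): print(h,"angle",np.degrees(np.arctan2(h+v,210-u)-np.arctan2(h,210)),"R err",np.hypot(h+v,210-u)-np.hypot(h,210))
a=cv2.resize(t["pixels"][120:270,140:290],None,fx=2.7,fy=2.7);b=cv2.resize(s["pixels"][120:300,270:430],None,fx=2.4,fy=2.4)
im=np.zeros((440,800,3),np.uint8);im[:405,:405]=a;im[:432,410:794]=b;cv2.imwrite("pics/lid.png",im[:,:,::-1])
```

```text
[563.22835116 200.41185192 331.60991631] [-6.07899487  0.57537214  3.30179141] 9.903293379323534 0.0018665244186000878
35 angle 45.26926736957309 R err -0.5032431439340428
38 angle 44.93672095248859 R err 1.4393939817836667
41 angle 44.59766942951079 R err 3.354847711661421
```

View pics/lid.png

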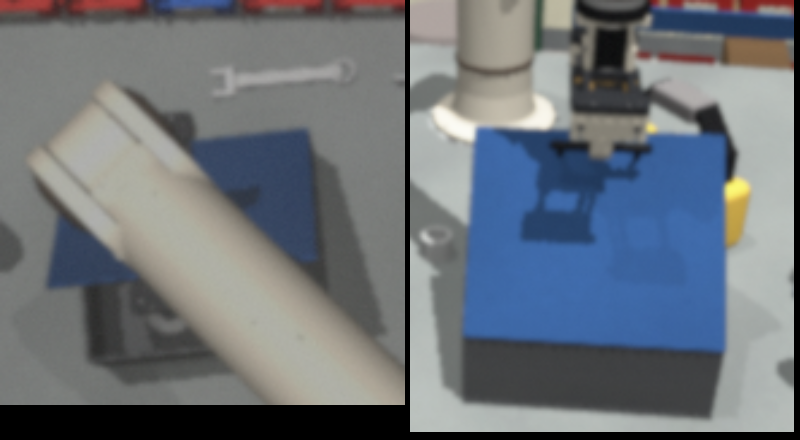

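The lid is up, with its free-edge corners in the scene crop at (477,128) and (728,137). I'll check the angle from those corners independently.

Run:
```python
from h import *
s=optics.read_camera("scene")
cx=np.array([np.cos(np.radians(5.3)),np.sin(np.radians(5.3)),0]);cy=np.array([-cx[1],cx[0],0])
L=[(270+67/2.4,120+128/2.4),(270+318/2.4,120+137/2.4)]
F=np.array([447.,187,0])  # shut free edge middle
for q,sg in((L[0],-1),(L[1],1)):
    # intersect ray with vertical plane through the lid's side edge
    o,d=ray(s,q);p0=F+sg*139*cy;k=((p0-o)@cy)/(d@cy);X=o+k*d
    for hz in(101,):
        r=X-(F+240*cx+sg*139*cy);a=r@(-cx);b=X[2]-hz
        print(X.round(),"len",np.hypot(a,b).round(1),"ang",np.degrees(np.arctan2(b,a)-np.arctan2(5,240)).round(1))
for th in(43,45,47):
    a=np.radians(th)+np.arctan2(5,240);l=np.hypot(240,5)
    print(th,[proj(s,F+240*cx+sg*139*cy-cx*l*np.cos(a)+np.array([0,0,101+l*np.sin(a)])).round(1) for sg in(-1,1)],np.round(L,1).tolist())
```

```text
[464.  49. 232.] len 270.0 ang 27.8
[533. 335. 286.] len 232.4 ang 51.4
43 [array([296.2, 172.8]), array([399.9, 177.1])] [[297.9, 173.3], [402.5, 177.1]]
45 [array([296.1, 172. ]), array([400.5, 176.2])] [[297.9, 173.3], [402.5, 177.1]]
47 [array([295.9, 171.2]), array([401.1, 175.5])] [[297.9, 173.3], [402.5, 177.1]]
```

The corners reproject to within about 2 px of a 45° lid. The arm geometry gives 44.6–45.3°, which is the stronger measure. The arm is still and the forces are small, so I'm handing in.

```bash
python3 -c "
from rig import job;print(job.close_job())"
```

```text
the job is handed in; nothing more can be done
None
```

The middle-sized yellow ear defenders hang by their headband on the rail and are released, and the gripper holds the lid still at about 45 degrees; the job is handed in.

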